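# Show a customer the cover of a book from the rack

## Task

A customer across the table wants to see the red book: draw it straight up out of its slot in the rack until it is well clear, still upright, then turn it so that its front cover (cream panel with a yellow disc) faces straight across the table, away from the robot, and lean it back about 45 degrees, top edge back towards the robot, so that the cover looks up to the customer's eyes. Finish still holding it like that, steady and in the gripper alone, with its bottom edge at least 100 mm above the table. Leave the blue and green books, the mug and the spectacle case where they are.

Things in the scene. Friction and masses are not known exactly. Their poses are not given: they have to be found in the camera images.
- red_book_center (a point): Centre of the red closed hardback book: 105 mm wide (spine to fore-edge), 24 mm thick, 148 mm tall, about 0.2 kg. It starts upright in one of the rack's three slots. Book axes: z up along its height to its top edge (top edge 74 mm above this point), x from the spine to the fore-edge (spine at -x), y through its thickness; the FRONT cover, with a cream panel carrying a yellow disc below a yellow bar, is the face on the -y side; the back cover (+y) is plain red.
- red_book_foot (a point): Middle of the bottom edge face of the red book, 74 mm below its centre; same axes as the book.
- red_book: The red book itself; its origin is the middle of its bottom face, same axes as above.
- rack: Fixed wooden book rack, 125 x 220 mm. Origin in the middle of its underside on the table. Three slots run along its x axis at y = -80, 0 and +80 mm; each is 28 mm wide and 111 mm long, its floor 12 mm above the table and its walls' tops 67 mm above the table. Each slot holds one upright book, spine to the rack's -x side, with 93 mm of the book standing free above the slot walls.
- blue_book: The blue hardback book, same size and axes as the red one, standing in another slot; its origin is the middle of its bottom face. To be left alone.
- green_book: The green hardback book, same size and axes as the red one, standing in another slot; its origin is the middle of its bottom face. To be left alone.
- mug_center (a point): Centre (half-way up) of a white mug, 80 mm across, 90 mm tall, on the table; to be left alone.
- case_center (a point): Centre of a black spectacle case, 160 x 60 x 32 mm, lying on the table; to be left alone.
- red_book_top (a point): Middle of the top edge face of the red book, 74 mm above its centre; same axes as the book.
- coin_dish: Fixed low brass coin dish, 100 mm across and 15 mm high, near the far edge of the table, on the customer's side; origin in the middle of its underside. Its axes are the world's: x straight across the table away from the robot, y to the robot's left, z up.
Not all that is in view belongs to the job. Of the things like the coin_dish, leave any that is pink; of the rest the larger one is meant.

How it is judged:
On the way:
1. the red book is drawn up clear of the rack, still upright (within 20 degrees) (z of red_book_foot in the frame of rack above 0.072 m and angle between red_book_center's own z axis and vertical below 0.35 rad and contact force between red_book and the fingers above 1 N), for 0.1 s.
At the end, for the whole second after the job is handed in: Red book held still (<30 mm/s) by the fingers alone, foot over 100 mm above the table, leaning back towards the robot 28 to 62 degrees, front cover facing up (over 28 degrees) and across the table within 26 degrees of straight; others within 30 mm of their start (height (world z) of red_book_foot above 0.1 m and angle between red_book_center's own z axis and vertical between 0.49 and 1.08 rad and angle between red_book_center's own y axis and vertical above 2.06 rad and angle between the x axis of red_book_center and the y axis of coin_dish, either way round below 0.45 rad and ((world x of red_book_top below 0.33 m and world x of red_book_foot above 0.33 m) or (world x of red_book_top below 0.39 m and world x of red_book_foot above 0.39 m) or (world x of red_book_top below 0.45 m and world x of red_book_foot above 0.45 m) or (world x of red_book_top below 0.51 m and world x of red_book_foot above 0.51 m) or (world x of red_book_top below 0.57 m and world x of red_book_foot above 0.57 m) or (world x of red_book_top below 0.63 m and world x of red_book_foot above 0.63 m) or (world x of red_book_top below 0.69 m and world x of red_book_foot above 0.69 m) or (world x of red_book_top below 0.75 m and world x of red_book_foot above 0.75 m) or (world x of red_book_top below 0.81 m and world x of red_book_foot above 0.81 m) or (world x of red_book_top below 0.87 m and world x of red_book_foot above 0.87 m)) and contact force between red_book and the fingers above 1 N and linear speed of red_book below 0.03 m/s and contact force between red_book and rack below 0.3 N and contact force between red_book and blue_book below 0.3 N and contact force between red_book and green_book below 0.3 N and distance of each of blue_book, green_book, mug_center, case_center from where it was at the start of the episode below 0.03 m); the arm keeps its last pose, push and grip.
It fails at once if the blue book is pulled out or knocked (distance of blue_book from where it was at the start of the episode above 0.03 m or angle between blue_book's own z axis and vertical above 0.3 rad).
It fails at once if the green book is pulled out or knocked (distance of green_book from where it was at the start of the episode above 0.03 m or angle between green_book's own z axis and vertical above 0.3 rad).
It fails at once if the mug is disturbed (distance of mug_center from where it was at the start of the episode above 0.03 m).
It fails at once if the spectacle case is disturbed (distance of case_center from where it was at the start of the episode above 0.03 m).
It also fails if it takes over 38 s, if anything falls off the work surface, if the arm or the gripper's body presses on something with over 40 N, if the wrist force passes 120 N, or if a joint passes its speed limit or range.

## Robot

A 6-joint arm with a two-finger parallel gripper is mounted at the origin on the work surface. World frame = base frame: x ahead of the robot, y to its left, z up, the work surface at z = 0. Lengths are in m, angles in rad, forces in N, time in s.
With the tool pointing down it reaches from about 0.3 to 0.85 m from the base axis. Payload 5.4 kg.
Tool frame: the origin (TCP) lies between the finger pads; the fingertips stand 14 mm ahead of it and the grasp point (between the pads) lies 5 mm behind it; z points along the fingers, x is the direction in which the jaws open and shut, and the axes are right-handed (so a half turn about z gives the same grasp; the last joint's range is limited). The gripper opens to 85 mm and grips with 20 to 120 N. Pads are 22 mm wide; open, the fingers measure 114 mm over their backs; the gripper's body (76 mm by 85 mm) begins 54 mm behind the grasp point. The pads swing forward as they close: fully open they stand 13 mm farther back than shut.
Start: joints at [0.892, 0.158, 1.597, -0, 1.386, -0.21], TCP at [0.26, 0.513, 0.245] pointing down, gripper open.
Joint ranges: [-2.91, 2.91], [-0.94, 2.29], [0.18, 2.7], [-1.29, 4.43], [0.17, 2.64], [-3, 3]. Speed limits (rad/s): [2.57, 2.57, 3.14, 3.14, 3.14, 3.14].

## Interface

Orientations are given as a rotation vector (axis times angle).
In Python, from bench import status, camera, order gives the robot as it stands. The module is installed in compiled form; this text tells all that it offers.
- The arm moves only by the tool servo_tool, never from a script. Its argument "plan" is a list of rows, each an object with "gripper": the opening, from -1 (shut) to 1 (fully open); "delta_pos": the shift along the tool's x, y, z in mm, a list of three; "twist": the turn, a rotation vector about the tool's x, y, z in rad, a list of three. In form: [{"gripper": gripper, "delta_pos": [tx, ty, tz], "twist": [ax, ay, az]}, ...]. A call has 1 to 12 rows; each row shifts and turns the pose as measured when the row begins, along the tool's axes as they then stand; what a row does not reach is not made up. A row lasts 1/8 s, in which the tool goes at most 62.5 mm and 10.7 degrees, less where a joint would pass 70% of its speed; a pose out of reach is approached as far as the arm can. A call with a gripper value outside its range is refused whole. The fingers move at their own pace and stop on an object; "newtons" is the grip in N (left out, the last holds). Time passes only in rows, so rows that do not move let the fingers close. It gives the time, the measured TCP pose, the force and the opening at its end, in the units of the state.
- status.sense(): the state, without advancing time (a new reading comes with each control period).
- camera(name): name is "side" or "top"; returns a dict with "image" (400x640x3 uint8, red, green, blue), "camera_matrix" (3x3 intrinsics, pixels), "origin" and "attitude" of the camera in the world. Camera axes: x right, y down, z forward; pixel columns grow to the right and rows downward; lengths in m; the calibration is good to about 2 mm. A picture is of the moment at which its call begins. There is no depth.
- order.close_job(): hands the job in, once; it reports no verdict.
The state is a dict: "time": time; "qpos": joint angles; "joint_velocities": joint speeds; "joint_torque": joint torques, N m; "position": TCP position; "tcp_rot": TCP orientation; "force": force on the tool from outside, world axes, zero at the start; "torque": the same for the moment, N m; "opening": finger opening in m.
Only numpy, scipy, OpenCV 4.12 (cv2) and the standard library are available. Lean on these libraries where they do the work, as an engineer would, in place of code of your own. Each camera call takes 0.05 s, during which the arm holds its last target.

## Working session

There is one attempt and no reset: what is moved stays moved. The work goes in short steps, Python scripts to look and compute and a tool call to move; the robot and the scene stay as the last step left them, time stands still between calls to the robot, and variables do not carry over. Pictures are saved under pics/ and viewed, and the job is handed in when it is done.

Besides the shell and the picture viewer there is one more tool, called after "Request:" as a command line: name --argument value ..., lists and objects as JSON in quotes. servo_tool: Moves the arm, as the interface text tells. Its arguments: {"type":"object","properties":{"plan":{"type":"array"},"newtons":{"type":"number"}},"required":["plan"]}

```bash
mkdir -p pics
python3 - <<'E'
from bench import status,camera
import cv2
print(status.sense())
for n in("side","top"):
    c=camera(n); cv2.imwrite(f"pics/{n}0.png",c["image"][:,:,::-1]); print(n,c["camera_matrix"],c["origin"],c["attitude"])
E
```

```text
{'time': 0.0, 'qpos': array([ 8.91898403e-01,  1.59014074e-01,  1.59826617e+00,  4.63107573e-07,
        1.38616858e+00, -2.10090506e-01]), 'joint_velocities': array([-0.0015436 ,  0.00054057, -0.00049316,  0.0008768 ,  0.00120897,
        0.00158489]), 'joint_torque': array([ 1.24595692e-03, -3.95986640e+01, -3.31431448e+01, -1.35339060e-04,
        8.11603619e-03,  1.02737548e-05]), 'position': array([0.25944152, 0.51249586, 0.24431951]), 'tcp_rot': array([ 2.67612115,  1.64440756, -0.00274758]), 'force': array([-0.04487799, -0.09268484, -0.24731968]), 'torque': array([-0.00478254, -0.03790296,  0.05051274]), 'opening': 0.08510804103430386}
side [[415.54036788   0.         316.78624779]
 [  0.         415.54036788 199.57177863]
 [  0.           0.           1.        ]] [ 0.25573666 -0.85708533  0.94401329] [-2.2577429   0.48965117 -0.22385901]
top [[432.27185622   0.         326.29660871]
 [  0.         432.27185622 196.44792039]
 [  0.           0.           1.        ]] [ 3.63170533e-01 -5.88148283e-04  1.64811862e+00] [-2.16236106  2.10603281 -0.19382417]
```

View pics/side0.png

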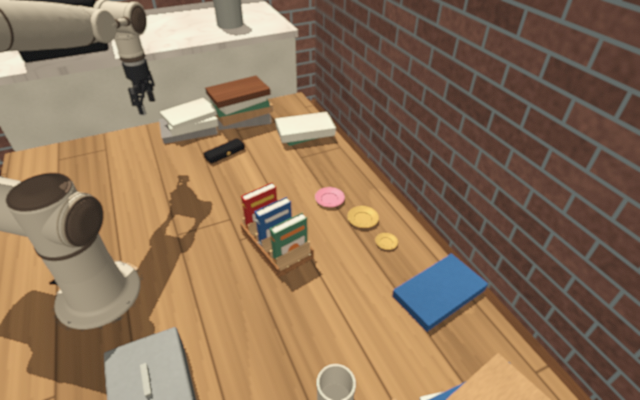

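View pics/top0.png

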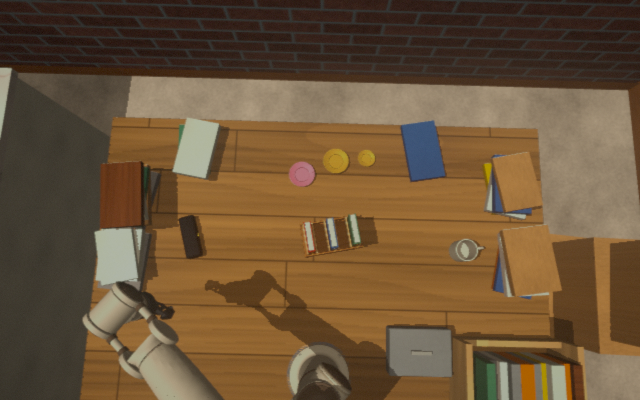

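Run:
```python
import cv2
a=cv2.imread("pics/side0.png")[170:280,225:345]; cv2.imwrite("pics/s0z.png",cv2.resize(a,None,fx=5,fy=5,interpolation=cv2.INTER_CUBIC))
a=cv2.imread("pics/top0.png")[200:270,290:380]; cv2.imwrite("pics/t0z.png",cv2.resize(a,None,fx=8,fy=8,interpolation=cv2.INTER_CUBIC))
```

```text
(no output)
```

View pics/s0z.png

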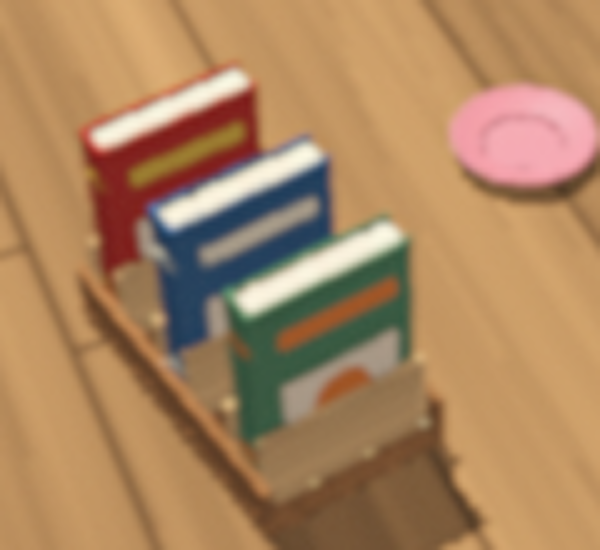

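View pics/t0z.png

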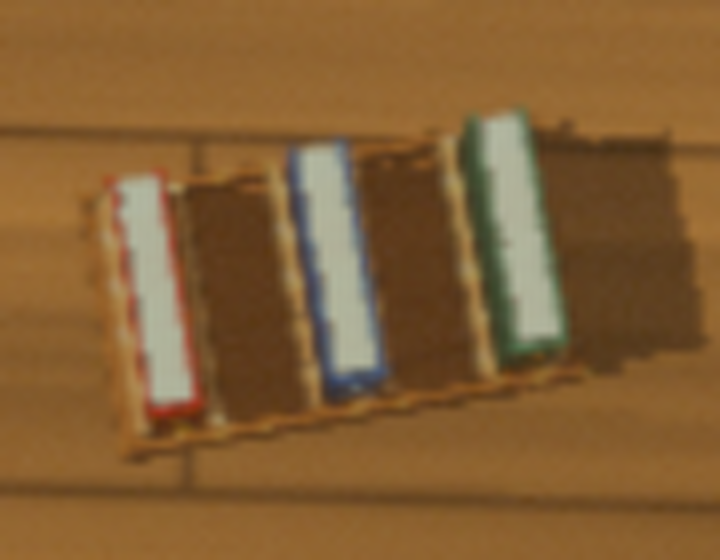

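```bash
cat > h.py <<'E'
import numpy as np
from scipy.spatial.transform import Rotation as R
from bench import status,camera
def ray(c,px,z):
    d=R.from_rotvec(c["attitude"]).as_matrix()@np.linalg.inv(c["camera_matrix"])@np.array([px[0],px[1],1.])
    o=np.array(c["origin"]); return o+d*(z-o[2])/d[2]
def proj(c,p):
    q=c["camera_matrix"]@(R.from_rotvec(c["attitude"]).as_matrix().T@(np.array(p)-c["origin"])); return q[:2]/q[2]
E
python3 - <<'E'
from h import *
t=camera("top");s=camera("side")
for n,pts,z in (("red",[(147,418),(202,408),(110,178),(162,172)],.16),("blue",[(325,397),(387,388),(288,148),(346,140)],.16),("green",[(500,355),(566,348),(465,120),(525,110)],.16)):
    P=np.array([ray(t,(a/8+290-.44,b/8+200-.44),z) for a,b in pts]); print(n,P.mean(0),P.round(3).tolist()); d=P[2:].mean(0)-P[:2].mean(0); print(np.degrees(np.arctan2(d[1],d[0])),np.linalg.norm(d))
for n,pts,z in (("red",[(83,130),(98,152),(240,63),(257,88)],.16),("green",[(228,290),(242,318),(388,215),(408,238)],.16)):
    P=np.array([ray(s,(a/5+225-.4,b/5+170-.4),z) for a,b in pts]); print(n,P.mean(0),P.round(3).tolist()); d=P[2:].mean(0)-P[:2].mean(0); print(np.degrees(np.arctan2(d[1],d[0])),np.linalg.norm(d))
for px in [(104,190),(97,205)]: pass
for px,z in [((465,250),.09),((191,237),.03),((336,161),.015)]: print(ray(t,px,z))
E
```

```text
red [0.48340269 0.04710109 0.16      ] [[0.43, 0.049, 0.16], [0.435, 0.026, 0.16], [0.533, 0.068, 0.16], [0.536, 0.046, 0.16]]
11.04317416674353 0.10362378996425224
blue [ 0.4965564  -0.03052144  0.16      ] [[0.441, -0.027, 0.16], [0.446, -0.053, 0.16], [0.548, -0.008, 0.16], [0.552, -0.033, 0.16]]
10.262411246591148 0.1082923771339388
green [ 0.51365517 -0.10675722  0.16      ] [[0.461, -0.102, 0.16], [0.465, -0.13, 0.16], [0.562, -0.085, 0.16], [0.567, -0.111, 0.16]]
9.964164226877969 0.10339439230437776
red [0.48526242 0.04274255 0.16      ] [[0.433, 0.045, 0.16], [0.435, 0.023, 0.16], [0.536, 0.065, 0.16], [0.537, 0.039, 0.16]]
9.921824128711883 0.1035391063711977
green [ 0.51550509 -0.11192888  0.16      ] [[0.465, -0.11, 0.16], [0.465, -0.132, 0.16], [0.564, -0.092, 0.16], [0.567, -0.113, 0.16]]
10.418432866465684 0.10236224293511804
[ 0.45438292 -0.51259935  0.09      ]
[0.47943837 0.49050056 0.03      ]
[ 0.79026742 -0.04396902  0.015     ]
```

Request:
servo_tool --plan '[{"gripper":0.3,"delta_pos":[0,0,-5],"twist":[0,0,0.18]},{"gripper":0.3,"delta_pos":[0,0,-5],"twist":[0,0,0.18]},{"gripper":0.3,"delta_pos":[0,0,-5],"twist":[0,0,0.18]},{"gripper":0.3,"delta_pos":[0,0,-5],"twist":[0,0,0.18]},{"gripper":0.3,"delta_pos":[0,0,-5],"twist":[0,0,0.18]},{"gripper":0.3,"delta_pos":[0,0,-5],"twist":[0,0,0.18]},{"gripper":0.3,"delta_pos":[0,0,0],"twist":[0,0,0.18]},{"gripper":0.3,"delta_pos":[0,0,0],"twist":[0,0,0.18]},{"gripper":0.3,"delta_pos":[0,0,0],"twist":[0,0,0.18]},{"gripper":0.3,"delta_pos":[0,0,0],"twist":[0,0,0.18]},{"gripper":0.3,"delta_pos":[0,0,0],"twist":[0,0,0.18]},{"gripper":0.3,"delta_pos":[0,0,0],"twist":[0,0,0.18]}]' --newtons 60

```text
time: 1.7
position: [0.2583, 0.5111, 0.2719]
tcp_rot: [2.646, -1.677, -0.001]
force: [-0.2, 0.7, 0.3]
opening: 0.0558
```

```bash
cat > g.py <<'E'
from h import *
import sys
s=status.sense(); M=R.from_rotvec(s["tcp_rot"]).as_matrix()
def go(p,Rt=None):
    print("pos",s["position"].round(4),"t",round(s["time"],2),"open",round(s["opening"],4),"F",s["force"].round(2),"q",s["qpos"].round(2))
    print("toolx",M[:,0].round(3),"toolz",M[:,2].round(3))
    print("delta_tool_mm",(M.T@(np.array(p)-s["position"])*1000).round(1))
    if Rt is not None: print("twist",R.from_matrix(M.T@Rt).as_rotvec().round(3))
a=np.radians(-79.7); x=np.array([np.cos(a),np.sin(a),0]); z=np.array([0,0,-1.]); RG=np.c_[x,np.cross(z,x),z]
E
python3 -c "
from g import *
go([.484,.045,.26],RG)"
```

```text
pos [0.2583 0.5111 0.2719] t 1.7 open 0.0558 F [-0.24  0.75  0.33] q [ 0.89  0.14  1.56 -0.    1.45  2.02]
toolx [ 0.427 -0.904  0.004] toolz [-0.005 -0.007 -1.   ]
delta_tool_mm [517.8  -5.3  13.8]
twist [ 0.007 -0.005  0.261]
```

Request:
servo_tool --plan '[{"gripper":0.3,"delta_pos":[0,0,0],"twist":[0,0,0.14]},{"gripper":0.3,"delta_pos":[0,0,0],"twist":[0,0,0.13]},{"gripper":0.3,"delta_pos":[50,-14,0],"twist":[0,0,0]},{"gripper":0.3,"delta_pos":[50,-14,0],"twist":[0,0,0]},{"gripper":0.3,"delta_pos":[50,-14,0],"twist":[0,0,0]},{"gripper":0.3,"delta_pos":[50,-14,0],"twist":[0,0,0]},{"gripper":0.3,"delta_pos":[50,-14,0],"twist":[0,0,0]},{"gripper":0.3,"delta_pos":[50,-14,0],"twist":[0,0,0]},{"gripper":0.3,"delta_pos":[50,-14,0],"twist":[0,0,0]},{"gripper":0.3,"delta_pos":[50,-14,0],"twist":[0,0,0]},{"gripper":0.3,"delta_pos":[50,-14,0],"twist":[0,0,0]},{"gripper":0.3,"delta_pos":[30,-10,0],"twist":[0,0,0]}]'

```text
time: 3.2
position: [0.4739, 0.0464, 0.2721]
tcp_rot: [2.39, -2.025, 0.002]
force: [-0.6, -0.4, 0.1]
opening: 0.0554
```

```bash
python3 -c "
from g import *
go([.484,.045,.22],RG)"
```

```text
pos [0.4739 0.0464 0.2721] t 3.2 open 0.0554 F [-0.63 -0.4   0.15] q [-0.15 -0.12  1.82 -0.01  1.44  1.26]
toolx [ 0.164 -0.986  0.007] toolz [-0.005 -0.008 -1.   ]
delta_tool_mm [  2.6 -10.   52.1]
twist [ 0.006 -0.007 -0.015]
```

Request:
servo_tool --plan '[{"gripper":0.3,"delta_pos":[2,-10,25],"twist":[0.006,-0.007,-0.015]},{"gripper":0.3,"delta_pos":[0,0,27],"twist":[0,0,0]},{"gripper":0.3,"delta_pos":[0,0,0],"twist":[0,0,0]}]'

```text
time: 3.58
position: [0.4852, 0.0428, 0.2189]
tcp_rot: [-2.407, 2.018, -0.0]
force: [0.2, 0.4, -0.1]
opening: 0.0554
```

```bash
python3 -c "
from g import *
import cv2
go([.484,.045,.115],RG)
for n,(u0,u1,v0,v1) in (('side',(200,360,110,290)),('top',(270,390,180,280))):
    c=camera(n); a=c['image'][v0:v1,u0:u1,::-1]; cv2.imwrite(f'pics/{n}1.png',cv2.resize(a,None,fx=3 if n=='side' else 5,fy=3 if n=='side' else 5,interpolation=cv2.INTER_CUBIC))
"
```

```text
pos [0.4852 0.0428 0.2189] t 3.58 open 0.0554 F [ 0.19  0.42 -0.15] q [-0.16 -0.05  1.87  0.    1.32  1.23]
toolx [ 0.174 -0.985 -0.   ] toolz [ 0.  0. -1.]
delta_tool_mm [ -2.3   0.9 103.9]
twist [-0.     0.    -0.004]
```

View pics/side1.png

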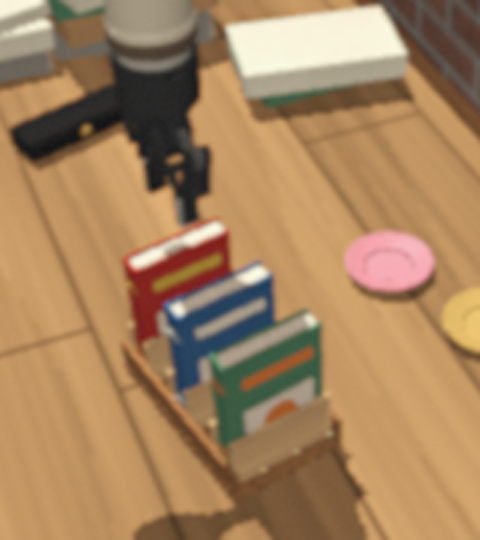

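View pics/top1.png

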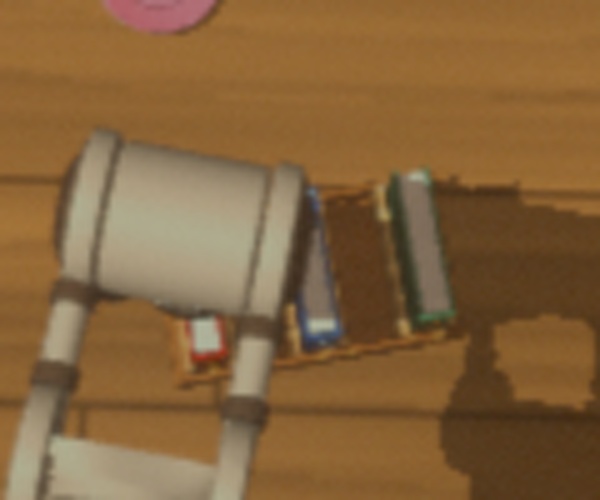

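The side view shows the fingers straddling the middle of the red book's top edge, around (180,220) in the crop. The blue book is well clear, so I'll descend.

Request:
servo_tool --plan '[{"gripper":0.3,"delta_pos":[-2,1,20],"twist":[0,0,0]},{"gripper":0.3,"delta_pos":[0,0,20],"twist":[0,0,0]},{"gripper":0.3,"delta_pos":[0,0,20],"twist":[0,0,0]},{"gripper":0.3,"delta_pos":[0,0,20],"twist":[0,0,0]},{"gripper":0.3,"delta_pos":[0,0,20],"twist":[0,0,0]},{"gripper":0.3,"delta_pos":[0,0,3],"twist":[0,0,0]}]'

```text
time: 4.42
position: [0.4935, 0.0451, 0.127]
tcp_rot: [-2.401, 2.006, -0.033]
force: [0.1, 0.6, 0.5]
opening: 0.0558
```

```bash
python3 -c "
from g import *
go([.484,.045,.115],RG)"
```

```text
pos [0.4935 0.0451 0.127 ] t 4.42 open 0.0558 F [0.06 0.63 0.54] q [-0.15  0.06  1.95  0.    1.11  1.24]
toolx [ 0.178 -0.984  0.008] toolz [ 0.025 -0.004 -1.   ]
delta_tool_mm [-1.7  9.7 11.7]
twist [-0.023 -0.008 -0.001]
```

Request:
servo_tool --plan '[{"gripper":0.3,"delta_pos":[-1,9,5],"twist":[-0.023,-0.008,0]},{"gripper":0.3,"delta_pos":[0,0,6],"twist":[0,0,0]},{"gripper":0.3,"delta_pos":[0,0,0],"twist":[0,0,0]}]'

```text
time: 4.8
position: [0.486, 0.0443, 0.1182]
tcp_rot: [-2.41, 2.012, -0.005]
force: [0.4, -0.5, 0.3]
opening: 0.0555
```

```bash
python3 -c "
from g import *
go([.484,.045,.115],RG)"
```

```text
pos [0.486  0.0443 0.1182] t 4.8 open 0.0555 F [ 0.41 -0.49  0.26] q [-0.16  0.07  1.96  0.    1.11  1.23]
toolx [ 0.179 -0.984  0.001] toolz [ 0.004 -0.    -1.   ]
delta_tool_mm [-1.   1.8  3.2]
twist [-0.004 -0.001 -0.   ]
```

Good. Close.

Request:
servo_tool --plan '[{"gripper":0.0,"delta_pos":[0,0,0],"twist":[0,0,0]},{"gripper":-0.3,"delta_pos":[0,0,0],"twist":[0,0,0]},{"gripper":-0.6,"delta_pos":[0,0,0],"twist":[0,0,0]},{"gripper":-1,"delta_pos":[0,0,0],"twist":[0,0,0]},{"gripper":-1,"delta_pos":[0,0,0],"twist":[0,0,0]},{"gripper":-1,"delta_pos":[0,0,0],"twist":[0,0,0]},{"gripper":-1,"delta_pos":[0,0,0],"twist":[0,0,0]}]' --newtons 70

```text
time: 5.68
position: [0.4865, 0.0446, 0.1191]
tcp_rot: [-2.409, 2.011, -0.006]
force: [0.4, 1.0, 0.1]
opening: 0.0231
```

```bash
python3 -c "
from g import *
go([.484,.045,.34],RG)"
```

```text
pos [0.4865 0.0446 0.1191] t 5.67 open 0.0231 F [0.36 1.04 0.13] q [-0.16  0.07  1.96  0.    1.11  1.23]
toolx [ 0.179 -0.984  0.001] toolz [ 0.005  0.    -1.   ]
delta_tool_mm [  -0.7    1.3 -221. ]
twist [-0.005 -0.001 -0.   ]
```

Request:
servo_tool --plan '[{"gripper":-1,"delta_pos":[0,0,-10],"twist":[0,0,0]},{"gripper":-1,"delta_pos":[0,0,-12],"twist":[0,0,0]},{"gripper":-1,"delta_pos":[0,0,-12],"twist":[0,0,0]},{"gripper":-1,"delta_pos":[0,0,-12],"twist":[0,0,0]}]'

```text
time: 6.18
position: [0.485, 0.0445, 0.1665]
tcp_rot: [-2.411, 2.013, -0.002]
force: [0.2, -0.5, -3.3]
opening: 0.0232
```

```bash
python3 -c "
from g import *
go([.485,.045,.34],RG)"
```

```text
pos [0.485  0.0445 0.1665] t 6.17 open 0.0232 F [ 0.18 -0.53 -3.27] q [-0.16  0.    1.92  0.    1.21  1.23]
toolx [ 0.179 -0.984  0.   ] toolz [ 0.002  0.    -1.   ]
delta_tool_mm [  -0.5   -0.4 -173.5]
twist [-0.002 -0.    -0.   ]
```

Request:
servo_tool --plan '[{"gripper":-1,"delta_pos":[0,0,-14],"twist":[0,0,0]},{"gripper":-1,"delta_pos":[0,0,-15],"twist":[0,0,0]},{"gripper":-1,"delta_pos":[0,0,-16],"twist":[0,0,0]},{"gripper":-1,"delta_pos":[0,0,-16],"twist":[0,0,0]},{"gripper":-1,"delta_pos":[0,0,-16],"twist":[0,0,0]},{"gripper":-1,"delta_pos":[0,0,-16],"twist":[0,0,0]},{"gripper":-1,"delta_pos":[0,0,-16],"twist":[0,0,0]},{"gripper":-1,"delta_pos":[0,0,-16],"twist":[0,0,0]},{"gripper":-1,"delta_pos":[0,0,-16],"twist":[0,0,0]},{"gripper":-1,"delta_pos":[0,0,-16],"twist":[0,0,0]},{"gripper":-1,"delta_pos":[0,0,-14],"twist":[0,0,0]},{"gripper":-1,"delta_pos":[0,0,0],"twist":[0,0,0]}]'

```text
time: 7.68
position: [0.4852, 0.0444, 0.3521]
tcp_rot: [-2.409, 2.011, -0.008]
force: [0.4, 0.3, -3.0]
opening: 0.0233
```

```bash
python3 -c "
from g import *
import cv2
go([.485,.045,.34],RG)
for n in('side','top'):
    c=camera(n); cv2.imwrite(f'pics/{n}2.png',c['image'][:,:,::-1])
"
```

```text
pos [0.4852 0.0444 0.3521] t 7.67 open 0.0233 F [ 0.44  0.29 -3.01] q [-0.16 -0.13  1.68  0.    1.59  1.23]
toolx [ 0.179 -0.984  0.002] toolz [ 0.006 -0.001 -1.   ]
delta_tool_mm [-0.7  0.1 12.1]
twist [-0.006 -0.002 -0.   ]
```

View pics/side2.png

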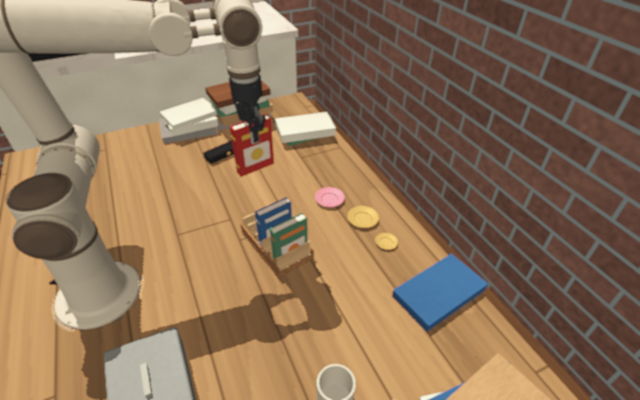

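The red book hangs upright, clear of the rack, with the yellow disc at (257,154) facing the side camera (−y). The blue and green books haven't moved. Next I'll turn it +80° about vertical.

Request:
servo_tool --plan '[{"gripper":-1,"delta_pos":[0,0,0],"twist":[0,0,-0.08]},{"gripper":-1,"delta_pos":[0,0,0],"twist":[0,0,-0.13]},{"gripper":-1,"delta_pos":[0,0,0],"twist":[0,0,-0.13]},{"gripper":-1,"delta_pos":[0,0,0],"twist":[0,0,-0.13]},{"gripper":-1,"delta_pos":[0,0,0],"twist":[0,0,-0.13]},{"gripper":-1,"delta_pos":[0,0,0],"twist":[0,0,-0.13]},{"gripper":-1,"delta_pos":[0,0,0],"twist":[0,0,-0.13]},{"gripper":-1,"delta_pos":[0,0,0],"twist":[0,0,-0.13]},{"gripper":-1,"delta_pos":[0,0,0],"twist":[0,0,-0.13]},{"gripper":-1,"delta_pos":[0,0,0],"twist":[0,0,-0.13]},{"gripper":-1,"delta_pos":[0,0,0],"twist":[0,0,-0.13]},{"gripper":-1,"delta_pos":[0,0,0],"twist":[0,0,0]}]'

```text
time: 9.28
position: [0.479, 0.0453, 0.3364]
tcp_rot: [-3.137, -0.052, 0.035]
force: [0.1, 1.0, -2.9]
opening: 0.0232
```

```bash
cat >> g.py <<'E'
RF=np.c_[[.5**.5,0,.5**.5],[0,-1,0],[.5**.5,0,-.5**.5]]
RU=np.c_[[1.,0,0],[0,-1,0],[0,0,-1]]
E
python3 -c "
from g import *
go([.485,.045,.36],RU);go([.485,.045,.36],RF)"
```

```text
pos [0.479  0.0453 0.3364] t 9.28 open 0.0232 F [ 0.05  0.97 -2.85] q [-0.16 -0.12  1.7   0.    1.58 -0.19]
toolx [ 0.999  0.033 -0.022] toolz [-0.022  0.004 -1.   ]
delta_tool_mm [  5.4   0.4 -23.8]
twist [-0.004  0.022  0.033]
pos [0.479  0.0453 0.3364] t 9.28 open 0.0232 F [ 0.05  0.97 -2.85] q [-0.16 -0.12  1.7   0.    1.58 -0.19]
toolx [ 0.999  0.033 -0.022] toolz [-0.022  0.004 -1.   ]
delta_tool_mm [  5.4   0.4 -23.8]
twist [-0.017  0.808  0.03 ]
```

Request:
servo_tool --plan '[{"gripper":-1,"delta_pos":[0,0,-5],"twist":[0,0.06,0.015]},{"gripper":-1,"delta_pos":[0,0,-5],"twist":[0,0.1,0.015]},{"gripper":-1,"delta_pos":[0,0,-5],"twist":[0,0.1,0]},{"gripper":-1,"delta_pos":[0,0,-5],"twist":[0,0.1,0]},{"gripper":-1,"delta_pos":[0,0,-5],"twist":[0,0.1,0]},{"gripper":-1,"delta_pos":[0,0,-5],"twist":[0,0.1,0]},{"gripper":-1,"delta_pos":[0,0,0],"twist":[0,0.1,0]},{"gripper":-1,"delta_pos":[0,0,0],"twist":[0,0.1,0]},{"gripper":-1,"delta_pos":[0,0,0],"twist":[0,0.04,0]},{"gripper":-1,"delta_pos":[0,0,0],"twist":[0,0,0]}]'

```text
time: 10.52
position: [0.4692, 0.0458, 0.3573]
tcp_rot: [-2.895, 0.04, -1.195]
force: [0.4, 0.8, -2.7]
opening: 0.0234
```

```bash
python3 -c "
from g import *
import cv2
go([.485,.045,.36],RF)
for n in('side','top'):
    c=camera(n); cv2.imwrite(f'pics/{n}3.png',c['image'][:,:,::-1])
"
```

```text
pos [0.4692 0.0458 0.3573] t 10.53 open 0.0234 F [ 0.44  0.79 -2.72] q [-0.29 -0.82  2.29  0.26  0.92 -0.34]
toolx [ 0.709 -0.027  0.705] toolz [ 0.705 -0.001 -0.709]
delta_tool_mm [13.1  0.4  9.2]
twist [ 0.001  0.002 -0.027]
```

View pics/side3.png

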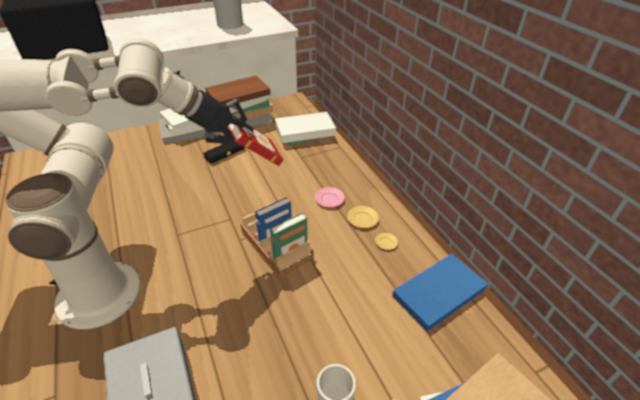

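View pics/top3.png

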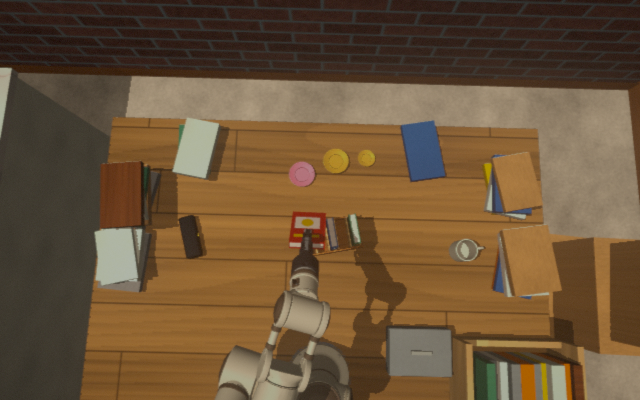

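The top view shows the cream panel and disc at (307,222), facing up and across the table. The other objects are in place. I'll check the book's angles numerically, then check that it is steady.

```bash
python3 -c "
from g import *
import cv2
go([.485,.045,.36],RF)
print(s['joint_velocities'].round(4))
g=s['position']-.005*M[:,2]; tops=g-.040*M[:,2]; foot=g+.108*M[:,2]
for n in('side','top'):
    c=camera(n); im=cv2.resize(c['image'][:,:,::-1],None,fx=4,fy=4,interpolation=cv2.INTER_CUBIC)
    for b,col in((tops,(0,255,0)),(foot,(255,0,255))):
      for i in(-1,1):
        for j in(-1,1):
          u=proj(c,b+i*.0525*M[:,1]+j*.012*M[:,0]); cv2.circle(im,tuple(int(k) for k in u*4+2),3,col,-1)
    u=(proj(c,g)*4).astype(int); cv2.imwrite(f'pics/{n}4.png',im[u[1]-200:u[1]+200,u[0]-250:u[0]+250])
print(tops,foot)
"
```

```text
pos [0.4697 0.0457 0.3582] t 10.62 open 0.0231 F [ 0.48  0.11 -2.71] q [-0.29 -0.82  2.29  0.26  0.92 -0.34]
toolx [ 0.708 -0.026  0.706] toolz [ 0.706 -0.001 -0.708]
delta_tool_mm [12.1  0.4  9.5]
twist [ 0.001  0.002 -0.026]
[ 0.0015  0.0115 -0.0198  0.003  -0.0065 -0.0055]
[0.43796906 0.04575976 0.39004788] [0.54241888 0.04562092 0.28519457]
```

View pics/side4.png

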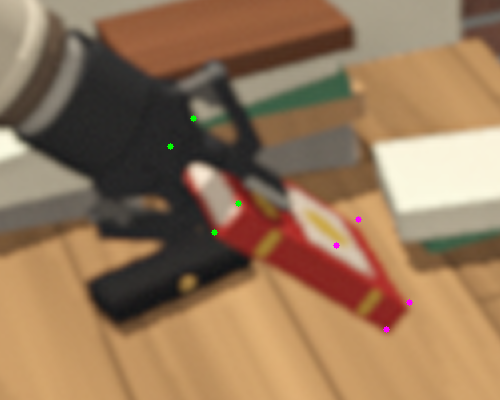

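View pics/top4.png

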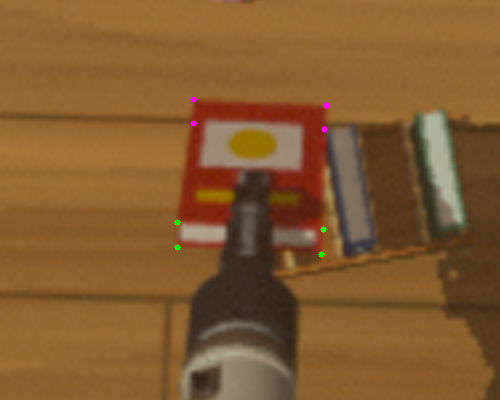

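Request:
servo_tool --plan '[{"gripper":-1,"delta_pos":[0,0,0],"twist":[0,0,0]},{"gripper":-1,"delta_pos":[0,0,0],"twist":[0,0,0]},{"gripper":-1,"delta_pos":[0,0,0],"twist":[0,0,0]},{"gripper":-1,"delta_pos":[0,0,0],"twist":[0,0,0]}]'

```text
time: 11.22
position: [0.4706, 0.0457, 0.3592]
tcp_rot: [-2.895, 0.038, -1.196]
force: [-0.7, 0.5, -3.3]
opening: 0.0236
```

```bash
python3 -c "
from g import *
from bench import order
go([.485,.045,.36],RF); print(s['joint_velocities'].round(4))
print(order.close_job())"
```

```text
pos [0.4706 0.0457 0.3592] t 11.22 open 0.0236 F [-0.73  0.53 -3.27] q [-0.29 -0.81  2.29  0.26  0.92 -0.34]
toolx [ 0.708 -0.026  0.705] toolz [ 0.706 -0.001 -0.709]
delta_tool_mm [10.8  0.4  9.6]
twist [ 0.001  0.002 -0.026]
[ 0.0009  0.003  -0.0027  0.0015 -0.0005 -0.0008]
the job is handed in; nothing more can be done
None
```

I drew the red book straight up out of its slot, turned it about 80° and leaned it back. I handed the job in with the book held in the gripper alone, at about 11.2 s of the 38 s allowed; no verdict was reported.

**Final pose:** the book leans back about 45°, with the front cover facing up and across the table, within about 2° of straight. From the tool pose, the foot is about 0.285 m above the table at x ≈ 0.54, and the top edge is at x ≈ 0.44.

**Last checks:**
- **Grip:** the fingers stood at 23.6 mm on the 24 mm book with a 70 N grip, and joint speeds were at most 0.003 rad/s.
- **Pose in the images:** the book's corners predicted from the tool pose matched both camera views to within a few pixels, so I saw no slip.
- **Other objects:** the blue and green books, mug and case looked unmoved in the pictures. I checked these by eye and did not measure them.

No check failed or disagreed.

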